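# Free the locked vial tray of a dead vial reader with its release pin

### The arm

A 6-joint arm with a two-finger parallel gripper is mounted at the origin on a cart in front of the work surface, level with it; the furniture and walls round the work are solid. World frame = base frame: x ahead of the robot, y to its left, z up, the work surface at z = 0. Lengths are in m, angles in rad, forces in N, time in s.
With the tool pointing down it reaches from about 0.225 to 0.875 m from the base axis. Payload 3.4 kg.
Tool frame: the origin (TCP) lies at the very end of the fingers, on their centre line; the grasp point (between the pads) lies 19 mm behind it; z points along the fingers, y is the line along which they close (so a half turn about z gives the same grasp; the last joint's range is limited). The gripper opens to 85 mm and grips with 20 to 120 N. Pads are 22 mm wide; open, the fingers measure 114 mm over their backs; the gripper's body (76 mm by 85 mm) begins 54 mm behind the grasp point. The pads swing forward as they close: fully open they stand 13 mm farther back than shut.
Start: joints at [1.044, 0.276, 1.505, -0, 1.361, -0.121], TCP at [0.227, 0.528, 0.231] pointing down, gripper open.
Joint ranges: [-2.89, 2.89], [-0.75, 2.08], [0.22, 2.7], [-1.18, 4.32], [0.11, 2.71], [-2.7, 2.7]. Speed limits (rad/s): [2.57, 2.57, 3.14, 3.14, 3.14, 3.14].

### API

Orientations are given as a unit quaternion [w, x, y, z].
In Python, from rig import get_state, optics, sign_off gives the robot as it stands.
- The arm moves only by the tool send_rows, never from a script. Its argument "increments" is a list of rows, each an object with "gripper": the gripper's target within -1 to 1 (shut at 1, half-way at 0, fully open at -1); "linear": the shift along the world's x, y, z in m, a list of three; "delta_rot": the turn, a rotation vector about the world's x, y, z in rad, a list of three. In form: [{"gripper": gripper, "linear": [dx, dy, dz], "delta_rot": [rx, ry, rz]}, ...]. A call has 1 to 8 rows; each row is the pose to reach, as a shift and turn from the pose commanded when the call began; what a row does not reach only later rows make up. A row lasts 1/10 s, in which the tool goes at most 50 mm and 8.59 degrees, less where a joint would pass 70% of its speed; a pose out of reach is approached as far as the arm can. A call with a gripper value outside its range is refused whole. The fingers move at their own pace and stop on an object; "newtons" is the grip in N (left out, the last holds). Time passes only in rows, so rows that repeat a pose let the fingers close. It gives the time, the measured TCP pose, the force, the opening and the grip force at its end, in the units of the state.
- get_state(): the state, without advancing time (a new reading comes with each control period).
- optics.get_image(name): name is "scene" or "top" or "wrist"; returns a dict with "pixels" (400x640x3 uint8, blue, green, red), "K" (3x3 intrinsics, pixels), "k1" (the pictures are not rectified: a ray, as slopes to the right and down, at radius r is drawn at 1 + k1 r^2 times it, then the intrinsics apply), "rvec" (rotation vector, rad) and "tvec" (3), from world to camera coordinates, as OpenCV has them; the wrist camera has in their place "T_tool_cam" (4x4, takes a point from camera to tool coordinates, whose origin is the TCP and whose axes are the flange's). Camera axes: x right, y down, z forward; pixel columns grow to the right and rows downward; lengths in m; the calibration is good to about 2 mm. A picture is of the moment at which its call begins: read the wrist's pose just before it. There is no depth.
- sign_off(): hands the job in; it is judged then, once.
The state is a dict: "clock": time; "qpos": joint angles; "qd": joint speeds; "effort": joint torques, N m; "position": TCP position; "ee_rot": TCP orientation; "contact_force": force on the tool from outside, world axes, zero at the start; "moment": the same for the moment, N m; "width": finger opening in m; "gripper_force": force on a finger pad.
Only numpy, scipy, OpenCV 4.12 (cv2) and the standard library are available. Lean on these libraries where they do the work, as an engineer would, in place of code of your own. Each camera call takes 0.05 s, during which the arm holds its last target. There are 200 camera calls.

### The job

The vial reader has lost power with its tray locked in. Take the release pin from its stand, put it down through the red-bordered slot, feel for the guide hole below and press gently until the spring catch lets the tray jump out; then put the pin back in its stand and pull the tray all the way out, with the vials still standing in it and nothing else knocked about.

Things in the scene. Friction and masses are not known exactly. Their poses are not given: they have to be found in the camera images.
- reader: The dead bench-top vial reader, a white box 240 (x) by 210 (y) by 122 mm on feet, fixed to the bench. Origin: centre of its underside on the bench; its x axis points to its back, so its front with the tray faces -x (roughly the robot); y to its left side seen from the robot. The grey control deck along the front is 115 mm high; behind it the white hood is 122 mm high.
- slot (a point): Centre of the red-bordered access slot, in the deck's upper face; axes as the reader's. 30 mm long in y, 10 mm wide in x, cover 4 mm thick. 15 mm under the mouth is the flat rigid top of a guide block with one upright guide hole: 9 mm square, 12 mm long, centred in x. The block is adjustable: the hole is anywhere within 10 mm of the slot's centre along y, unknown.
- catch (a point): Nominal point of the hidden spring catch, 34 mm straight below the slot's mouth (fixed to the reader, not to the catch). Below the guide hole the catch's pad tops out 29 to 39 mm under the mouth (set screw, unknown). Pressed, it yields at 4 N rising to 7-9 N, lets go after 4.5 mm, and meets a solid stop at 6 mm. Keep it down until the tray is out 10 mm. Over 20 N from the pin breaks the reader.
- tray (a joint): How far the vial tray is out of the reader, in m: 0 locked in, springs out to 0.025 by itself when the catch lets go, 0.115 fully out (end stop). It slides along the reader's -x with friction 1.5 N plus 4.5 N at 0.1 m/s and stays where it is left; it cannot be pulled out before the catch is tripped.
- pull_tab (a point): Centre of the upright black fin on the middle of the tray's white front panel, by which to pull: 12 mm thick in y (18 mm at its nose, from 14 mm further to -x), its top 16 mm above this point, 34 mm long in x. The point moves with the tray; with the tray in it is 66 mm above the bench and 32 mm in front of the reader's front face. Axes as the reader's.
- tray_floor (a point): Centre of the floor of the black tray (110 by 78 mm inside, rim 14 mm high above this floor) behind the front panel; moves with the tray. Axes as the reader's.
- vials: Bundle of ten crimped glass vials in a yellow band, 103 by 71 by 46 mm, standing in the tray, hidden in the reader while the tray is in. Origin: centre of its underside; z up.
- pin: The release pin: a polished round steel rod (it slides easily) 6 mm in diameter, 60 mm long, flat-ended, under a flat-sided orange handle 14 by 14 mm, 62 to 108 mm above the tip, with a dark collar (13 mm diameter) at 57 to 62 mm. 0.05 kg. Origin at the tip, z along the pin towards the handle.
- pin_tip (a point): Tip of the release pin.
- pin_grip (a point): Centre of the pin's orange handle, 85 mm above the tip; its x and y axes are normal to the handle's flat sides.
- pin_stand: The pin's stand, fixed: a square aluminium post 28 by 28 mm, 48 mm high, on a dark round foot 68 mm in diameter. Origin: centre of its underside on the bench.
- stand_hole (a point): Mouth of the upright bore in the stand's post (48 mm above the bench): 9 mm square, 34 mm deep. The pin stands in it, on the bore's floor, its tip 34 mm below the mouth.
- brown_bottle_a: Amber glass bottle with a white cap, 66 mm in diameter, 155 mm high, standing to the left of the reader; to be left alone. Origin: centre of its underside.
- brown_bottle_b: A second such amber bottle behind the first; to be left alone.
- dropper: Small amber dropper bottle, 30 mm in diameter, 92 mm high, standing beyond the pin's stand on the left; to be left alone. Origin: centre of its underside.
- jar: Clear reagent jar with a glass stopper, 67 mm in diameter, 116 mm high, standing in front on the right; to be left alone. Origin: centre of its underside.
Not all that is in view belongs to the job. Of the things that look like the pin_stand, take the one that is farthest to the robot's right at the start.

How it is judged:
By the outcome, as a careful person would: the job done as asked, in the order asked, and still so for the second after the job is handed in, with the robot touching nothing.
It also fails if it takes over 70 s, if anything falls off the work surface, if the arm or the gripper's body presses on something with over 40 N, if the wrist force passes 120 N, or if a joint passes its speed limit or range.

## Working session

There is one attempt and no reset: what is moved stays moved. The work goes in short steps, Python scripts to look and compute and a tool call to move; the robot and the scene stay as the last step left them, time stands still between calls to the robot, and variables do not carry over. Pictures are saved under pics/ and viewed, at most 10 in all, crops included, and the job is handed in when it is done.

Besides the shell and the picture viewer there is one more tool, called after "Emit:" as name([rows], argument=value, ...), one row to a line, values as JSON. send_rows: Moves the arm, as the interface text tells. Its arguments: {"type":"object","properties":{"increments":{"type":"array"},"newtons":{"type":"number"}},"required":["increments"]}

```bash
ls; mkdir -p pics; cat > h.py <<'E'
import numpy as np, cv2, json
from rig import get_state, optics
from scipy.spatial.transform import Rotation as R
def snap(name, save=True):
    s=get_state(); im=optics.get_image(name)
    if 'T_tool_cam' in im:
        q=s['ee_rot']; T=np.eye(4); T[:3,:3]=R.from_quat([q[1],q[2],q[3],q[0]]).as_matrix(); T[:3,3]=s['position']
        T=np.linalg.inv(T@np.array(im['T_tool_cam']))
    else:
        T=np.eye(4); T[:3,:3]=R.from_rotvec(np.ravel(im['rvec'])).as_matrix(); T[:3,3]=np.ravel(im['tvec'])
    return np.array(im['pixels'],np.uint8), (np.array(im['K']),float(im['k1']),T)
def proj(c,P):
    K,k1,T=c; P=np.atleast_2d(P); p=P@T[:3,:3].T+T[:3,3]; s=p[:,:2]/p[:,2:]
    s=s*(1+k1*(s**2).sum(1,keepdims=True)); return s@K[:2,:2].T+K[:2,2]
def ray(c,uv):
    K,k1,T=c; d=np.linalg.solve(K[:2,:2],np.array(uv,float)-K[:2,2]); s=d.copy()
    for _ in range(30): s=d/(1+k1*(s@s))
    r=T[:3,:3].T@np.array([*s,1]); return -T[:3,:3].T@T[:3,3], r/np.linalg.norm(r)
def onz(c,uv,z):
    o,r=ray(c,uv); return o+r*(z-o[2])/r[2]
def savecam(n,img,c):
    cv2.imwrite(f'pics/{n}.png',img); np.savez(f'pics/{n}.npz',K=c[0],k1=c[1],T=c[2])
def load(n):
    d=np.load(f'pics/{n}.npz'); return cv2.imread(f'pics/{n}.png'),(d['K'],float(d['k1']),d['T'])
E
python3 - <<'E'
from h import *
for n in ('scene','top','wrist'):
    i,c=snap(n); savecam(n+'0',i,c); print(n,c[0].tolist(),c[1],(-c[2][:3,:3].T@c[2][:3,3]).round(3))
print(get_state())
E
```

```text
pics
scene [[367.57500919851725, 0.0, 323.3349114622687], [0.0, 367.57500919851725, 202.28114467848314], [0.0, 0.0, 1.0]] -0.0711599656804545 [-0.258  1.168  0.911]
top [[365.47584608467554, 0.0, 320.5539694965389], [0.0, 365.47584608467554, 202.14618291427396], [0.0, 0.0, 1.0]] -0.05662662115966365 [0.292 0.14  1.526]
wrist [[357.16850811528076, 0.0, 315.84815563953384], [0.0, 357.16850811528076, 202.68145100264846], [0.0, 0.0, 1.0]] 0.024551500630348094 [0.15  0.561 0.371]
{'clock': 0.15, 'qpos': array([ 1.04398466e+00,  2.76433456e-01,  1.50583661e+00,  1.45552440e-05,
        1.36071928e+00, -1.20995239e-01]), 'qd': array([ 0.0002546 , -0.00154218, -0.0044768 , -0.0028169 , -0.0027978 ,
       -0.00074926]), 'effort': array([ 9.35557910e-04, -4.17145014e+01, -2.46030521e+01, -3.30645644e-04,
        7.62338896e-03, -2.93676703e-05]), 'position': array([0.22678754, 0.52795198, 0.23064999]), 'ee_rot': array([-2.29008493e-04,  2.01520172e-01,  9.79484116e-01, -6.59766616e-04]), 'contact_force': array([ 0.4045311 , -0.46144775,  0.01481395]), 'moment': array([ 0.03633649, -0.00251933, -0.03919969]), 'gripper_force': 0.0, 'width': 0.08539470414281056}
```

View pics/scene0.png

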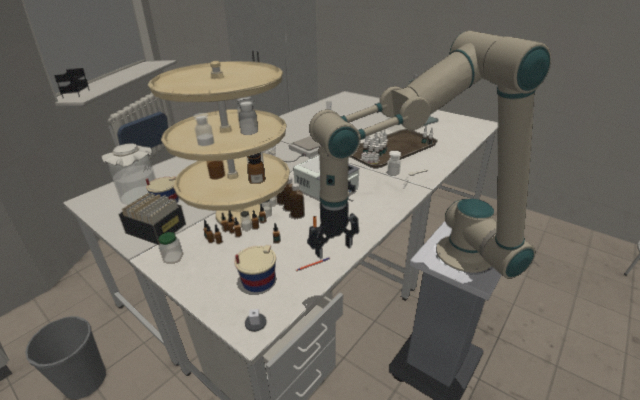

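View pics/top0.png

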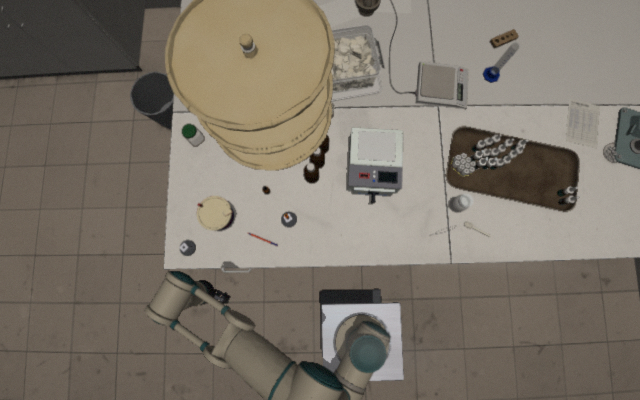

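Stand lookalikes: top picture (289,219), with an orange-handled pin, and (187,247), further left with no orange visible. The scene picture shows the same two: (315,225), behind the gripper, and (255,318). The one furthest right is (289,219). I'll check it in a close crop, together with the reader.

```bash
python3 - <<'E'
from h import *
i,c=load('top0')
a=cv2.resize(i[195:265,170:310],None,fx=5,fy=5,interpolation=cv2.INTER_CUBIC)[:, :700]
b=cv2.resize(i[120:220,330:480],None,fx=4.6,fy=4.6,interpolation=cv2.INTER_CUBIC)
a=cv2.resize(i[200:260,175:310],(700,311),interpolation=cv2.INTER_CUBIC)
b=cv2.resize(i[125:210,340:410],(238,289),interpolation=cv2.INTER_CUBIC)
b=cv2.resize(i[150:206,340:475],(700,289),interpolation=cv2.INTER_CUBIC)
cv2.imwrite('pics/crop1.png',np.vstack([a,b]))
for n,uv,z in [('standA',(289,219),.1),('standB',(187,247),.048),('slot',(364,175),.115),('tab',(372,198),.08),('jar',(461,203),.1),('drop',(266,190),.09)]:
    print(n,onz(c,uv,z).round(3))
E
```

```text
standA [0.487 0.277 0.1  ]
standB [0.388 0.699 0.048]
slot [ 0.655 -0.024  0.115]
tab [ 0.568 -0.056  0.08 ]
jar [ 0.536 -0.407  0.1  ]
drop [0.608 0.37  0.09 ]
```

View pics/crop1.png

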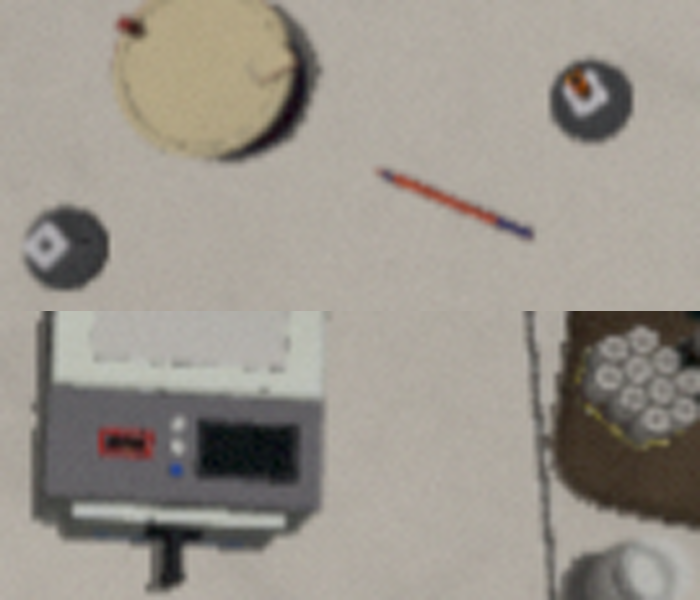

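The crop shows the chosen stand at (590,95), with the pin's orange handle in a post turned by about 30°. The other stand, at (65,247), has an empty bore. A loose red/blue pencil lies between them. The reader's red slot is at (126,443) and the tab at (165,560).

```bash
python3 - <<'E'
from h import *
im=optics.get_image('wrist'); print(np.array(im['T_tool_cam']).round(3))
i,c=load('top0')
print('pin top',onz(c,(286.7,216),.122).round(3))
for z in (.2,.3,.4): print('tier',z,onz(c,(270,168),z).round(3))
for uv in [(312,171),(317,155),(322,143)]: print('bottle',onz(c,uv,.155).round(3))
E
```

```text
[[-0.001 -0.945 -0.326  0.084]
 [ 1.    -0.001 -0.001  0.   ]
 [ 0.001 -0.326  0.945 -0.141]
 [ 0.     0.     0.     1.   ]]
pin top [0.496 0.284 0.122]
tier 0.2 [0.668 0.338 0.2  ]
tier 0.3 [0.64  0.323 0.3  ]
tier 0.4 [0.612 0.308 0.4  ]
bottle [0.665 0.182 0.155]
bottle [0.73  0.161 0.155]
bottle [0.778 0.141 0.155]
```

Emit:
send_rows([
  {"gripper": -1, "linear": [0.04, -0.04, 0.02], "delta_rot": [0, 0, 0]},
  {"gripper": -1, "linear": [0.075, -0.075, 0.03], "delta_rot": [0, 0, 0]},
  {"gripper": -1, "linear": [0.11, -0.11, 0.03], "delta_rot": [0, 0, 0]},
  {"gripper": -1, "linear": [0.145, -0.145, 0.03], "delta_rot": [0, 0, 0]},
  {"gripper": -1, "linear": [0.18, -0.18, 0.03], "delta_rot": [0, 0, 0]},
  {"gripper": -1, "linear": [0.21, -0.215, 0.03], "delta_rot": [0, 0, 0]},
  {"gripper": -1, "linear": [0.24, -0.25, 0.03], "delta_rot": [0, 0, 0]},
  {"gripper": -1, "linear": [0.24, -0.25, 0.03], "delta_rot": [0, 0, 0]},
])

```text
clock: 1.0
position: [0.471, 0.2736, 0.2609]
ee_rot: [0.001, 0.205, 0.979, -0.001]
contact_force: [-0.8, 0.1, 0.5]
width: 0.0854
gripper_force: 0.0
```

```bash
python3 - <<'E'
from h import *
i,c=snap('wrist'); savecam('w1',i,c)
print(proj(c,[[.487,.277,.048],[.496,.284,.122],[.65,-.02,.115]]).round(0))
E
```

```text
[[326. 179.]
 [340. 209.]
 [134. 436.]]
```

View pics/w1.png

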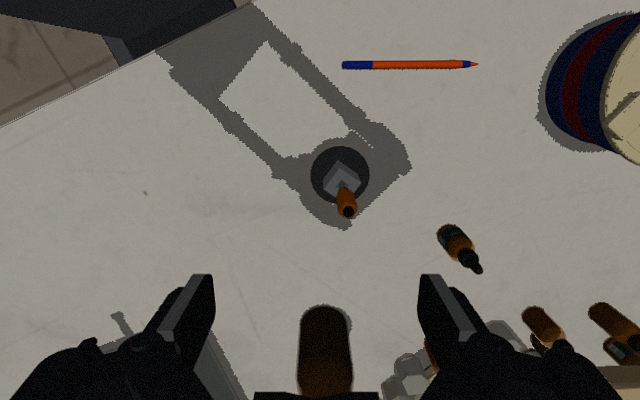

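The picture shows the pin on its stand at (345,190), handle top at (347,211). The dropper is at (460,245) and bottle a at (325,350), both clear of the fingers. I'll enlarge it to get the handle's turn.

```bash
python3 - <<'E'
from h import *
i,c=load('w1')
cv2.imwrite('pics/crop2.png',cv2.resize(cv2.convertScaleAbs(i[140:225,300:390],alpha=1.8,beta=20),None,fx=6.5,fy=6.5,interpolation=cv2.INTER_CUBIC))
print(onz(c,(347,211),.122).round(4))
E
```

```text
[0.4998 0.2888 0.122 ]
```

View pics/crop2.png

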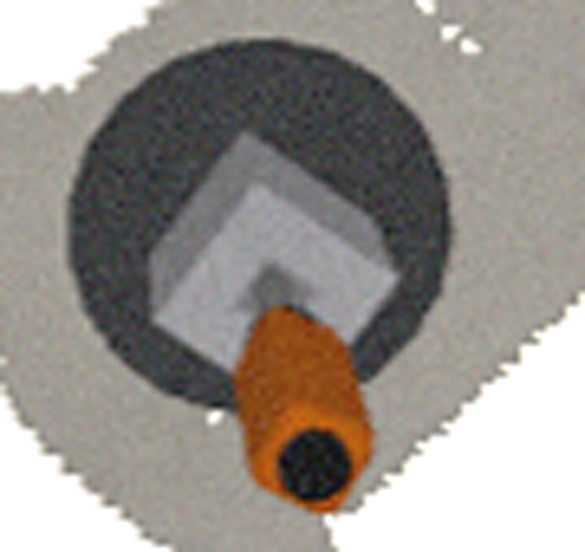

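```bash
python3 - <<'E'
from h import *
i,c=load('w1')
A,B,C=[onz(c,(300+u/6.5,140+v/6.5),.048) for u,v in [(258,182),(400,272),(153,322)]]
print(A,B,C,'ctr',(B+C)/2, np.linalg.norm(A-B),np.linalg.norm(A-C))
for d in (A-B,C-A): print(np.degrees(np.arctan2(d[1],d[0])))
print('handle top',onz(c,(348.2,211.2),.122))
D,E,F=[onz(c,(300+u/6.5,140+v/6.5),.122) for u,v in [(255,475),(325,512),(365,445)]]
for d in (E-D,F-E): print(np.degrees(np.arctan2(d[1],d[0])))
s=get_state();q=s['ee_rot'];M=R.from_quat([q[1],q[2],q[3],q[0]]).as_matrix();print(M.round(3),s['position'],s['qpos'].round(3))
E
```

```text
[0.48179491 0.29453361 0.048     ] [0.50424982 0.30950115 0.048     ] [0.49617882 0.27052546 0.048     ] ctr [0.50021432 0.29001331 0.048     ] 0.026986119911448354 0.027987282475455958
-146.31417146746537
-59.07307166507796
handle top [0.50040206 0.28968868 0.122     ]
37.148591378665934
128.68871171827357
[[-0.917  0.4   -0.   ]
 [ 0.4    0.917 -0.001]
 [-0.    -0.001 -1.   ]] [0.46891488 0.27579044 0.26089012] [ 4.040e-01  2.140e-01  1.517e+00 -1.000e-03  1.411e+00 -7.550e-01]
```

Emit:
send_rows([
  {"gripper": -1, "linear": [0.01, 0.004, 0], "delta_rot": [0, 0, -0.146]},
  {"gripper": -1, "linear": [0.02, 0.008, -0.02], "delta_rot": [0, 0, -0.292]},
  {"gripper": -1, "linear": [0.033, 0.012, -0.04], "delta_rot": [0, 0, -0.438]},
  {"gripper": -1, "linear": [0.033, 0.012, -0.06], "delta_rot": [0, 0, -0.583]},
  {"gripper": -1, "linear": [0.033, 0.012, -0.08], "delta_rot": [0, 0, -0.583]},
  {"gripper": -1, "linear": [0.033, 0.012, -0.1], "delta_rot": [0, 0, -0.583]},
  {"gripper": -1, "linear": [0.033, 0.012, -0.1], "delta_rot": [0, 0, -0.583]},
])

```text
clock: 1.75
position: [0.4969, 0.2906, 0.1584]
ee_rot: [-0.002, 0.474, 0.881, -0.003]
contact_force: [-0.5, -0.4, -0.4]
width: 0.0854
gripper_force: 0.0
```

```bash
python3 - <<'E'
from h import *
i,c=snap('wrist'); savecam('w2',i,c)
s=get_state();print(s['position'],s['contact_force'])
hsv=cv2.cvtColor(i,cv2.COLOR_BGR2HSV); m=cv2.inRange(hsv,(5,150,60),(20,255,255))
n,l,st,ce=cv2.connectedComponentsWithStats(m)
for k in range(1,n):
    if st[k,4]>60: print(st[k],ce[k])
P=[.5,.29]; print(proj(c,[[*P,.122],[*P,.099],[*P,.076]]).round(1)); print(onz(c,proj(c,[*s['position']])[0],.122))
cv2.imwrite('pics/crop3.png',i)
E
```

```text
[0.49821643 0.29097504 0.16016941] [-0.04953869  0.1397864   0.75373889]
[268   0  64  43 764] [296.77356021  19.04842932]
[511 172  31  32 246] [525.87398374 186.76422764]
[309 208  25  48 815] [320.55582822 228.12147239]
[626 292  14  10  62] [634.08064516 298.22580645]
[586 327  36  29 353] [604.10481586 342.19263456]
[[320.3 246. ]
 [320.1 229.4]
 [320.  215.8]]
[0.51091591 0.27172433 0.122     ]
```

View pics/crop3.png

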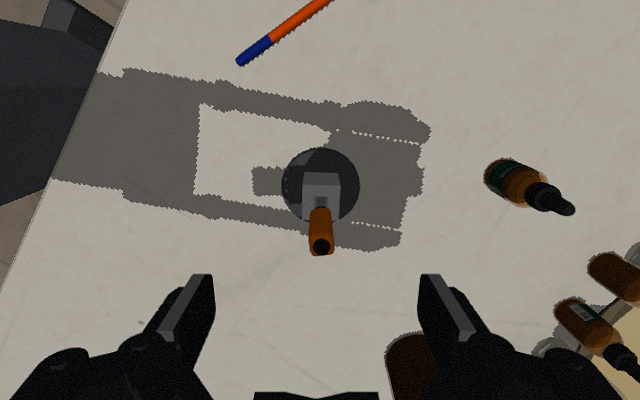

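The picture shows post and handle square to the fingers, and the handle top at (321,246) as predicted, so I go down and grip.

Emit:
send_rows([
  {"gripper": -1, "linear": [0, 0, -0.03], "delta_rot": [0, 0, 0]},
  {"gripper": -1, "linear": [0, 0, -0.06], "delta_rot": [0, 0, 0]},
  {"gripper": -1, "linear": [0, 0, -0.08], "delta_rot": [0, 0, 0]},
  {"gripper": 1, "linear": [0, 0, -0.08], "delta_rot": [0, 0, 0]},
  {"gripper": 1, "linear": [0, 0, -0.08], "delta_rot": [0, 0, 0]},
  {"gripper": 1, "linear": [0, 0, -0.08], "delta_rot": [0, 0, 0]},
  {"gripper": 1, "linear": [0, 0, -0.08], "delta_rot": [0, 0, 0]},
  {"gripper": 1, "linear": [0, 0, -0.08], "delta_rot": [0, 0, 0]},
], newtons=35)

```text
clock: 2.6
position: [0.5007, 0.2907, 0.0825]
ee_rot: [0.001, 0.474, 0.88, 0.001]
contact_force: [0.0, -0.7, 3.5]
width: 0.0135
gripper_force: 36.6
```

Emit:
send_rows([
  {"gripper": 1, "linear": [0, 0, 0], "delta_rot": [0, 0, 0]},
  {"gripper": 1, "linear": [0, 0, 0], "delta_rot": [0, 0, 0]},
  {"gripper": 1, "linear": [0, 0, 0], "delta_rot": [0, 0, 0]},
])

```text
clock: 2.9
position: [0.5008, 0.2906, 0.0825]
ee_rot: [0.001, 0.475, 0.88, 0.001]
contact_force: [-1.3, 0.3, 5.4]
width: 0.0132
gripper_force: 36.8
```

Emit:
send_rows([
  {"gripper": 1, "linear": [0, 0, 0.015], "delta_rot": [0, 0, 0]},
  {"gripper": 1, "linear": [0, 0, 0.03], "delta_rot": [0, 0, 0]},
  {"gripper": 1, "linear": [0, 0, 0.045], "delta_rot": [0, 0, 0]},
  {"gripper": 1, "linear": [0, 0, 0.07], "delta_rot": [0, 0, 0]},
  {"gripper": 1, "linear": [0, 0, 0.1], "delta_rot": [0, 0, 0]},
  {"gripper": 1, "linear": [0, 0, 0.13], "delta_rot": [0, 0, 0]},
  {"gripper": 1, "linear": [0, 0, 0.155], "delta_rot": [0, 0, 0]},
  {"gripper": 1, "linear": [0, 0, 0.16], "delta_rot": [0, 0, 0]},
])

```text
clock: 3.7
position: [0.5014, 0.2909, 0.2443]
ee_rot: [0.002, 0.475, 0.88, 0.002]
contact_force: [0.4, -0.4, 0.1]
width: 0.0136
gripper_force: 36.0
```

Emit:
send_rows([
  {"gripper": 1, "linear": [0.01, -0.04, 0], "delta_rot": [0, 0, 0]},
  {"gripper": 1, "linear": [0.02, -0.08, 0], "delta_rot": [0, 0, 0]},
  {"gripper": 1, "linear": [0.03, -0.12, 0], "delta_rot": [0, 0, 0]},
  {"gripper": 1, "linear": [0.04, -0.16, 0], "delta_rot": [0, 0, 0]},
  {"gripper": 1, "linear": [0.05, -0.2, 0], "delta_rot": [0, 0, 0]},
  {"gripper": 1, "linear": [0.06, -0.24, 0], "delta_rot": [0, 0, 0]},
  {"gripper": 1, "linear": [0.07, -0.28, 0], "delta_rot": [0, 0, 0]},
  {"gripper": 1, "linear": [0.08, -0.3, 0], "delta_rot": [0, 0, 0]},
])

```text
clock: 4.5
position: [0.5794, -0.013, 0.2395]
ee_rot: [-0.001, 0.476, 0.88, -0.001]
contact_force: [0.1, 0.3, -0.3]
width: 0.0137
gripper_force: 35.9
```

```bash
python3 - <<'E'
from h import *
i,c=snap('wrist'); savecam('w3',i,c)
s=get_state();print(s['position'],s['qpos'].round(3),s['contact_force'],s['width'],s['gripper_force'])
E
```

```text
[ 0.58147131 -0.0153656   0.23932681] [-0.144  0.282  1.476 -0.004  1.384 -0.721] [ 1.54500944 -2.69872082  0.31369188] 0.01344676860495127 35.92773199081421
```

View pics/w3.png

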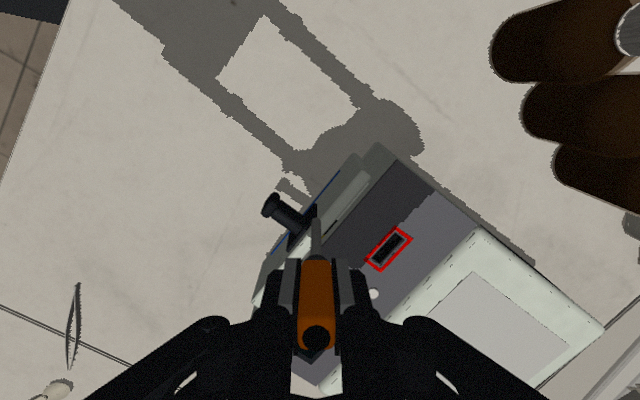

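The picture shows the red slot at (389,249) on the deck and the tab at (285,212). The pin is straight between the fingers, its rod tip near (317,217). I'll measure the slot's pose and the tip.

```bash
python3 - <<'E'
from h import *
i,c=load('w3'); s=get_state(); p=s['position']
hsv=cv2.cvtColor(i,cv2.COLOR_BGR2HSV); m=cv2.inRange(hsv,(0,170,80),(4,255,255))|cv2.inRange(hsv,(174,170,80),(180,255,255))
m[:, :350]=0; m[:,430:]=0
k=cv2.findContours(m,cv2.RETR_CCOMP,cv2.CHAIN_APPROX_NONE)
for ct,h in zip(k[0],k[1][0]):
    if len(ct)<30: continue
    W=np.array([onz(c,u,.115)[:2] for u in ct[:,0]],np.float32)*1000
    r=cv2.minAreaRect(W); print(h,len(ct),r)
print('tip pred',proj(c,[[p[0],p[1],p[2]-d] for d in (-.0395,.0065,.0685)+tuple([])]) if 0 else proj(c,[[p[0],p[1],p[2]+.0395],[p[0],p[1],p[2]-.0065],[p[0],p[1],p[2]-.0685]]).round(1))
cr=i[195:275,285:425]; cv2.imwrite('pics/crop4.png',cv2.resize(cr,None,fx=5.5,fy=5.5,interpolation=cv2.INTER_CUBIC))
E
```

```text
[-1 -1  1 -1] 105 ((654.2820434570312, -21.228254318237305), (39.7248420715332, 19.695276260375977), 85.5006103515625)
[-1 -1 -1  0] 89 ((654.2313232421875, -21.193588256835938), (35.086856842041016, 15.427870750427246), 86.04351043701172)
tip pred [[316.3 344.5]
 [316.6 275.6]
 [316.9 224.8]]
```

View pics/crop4.png

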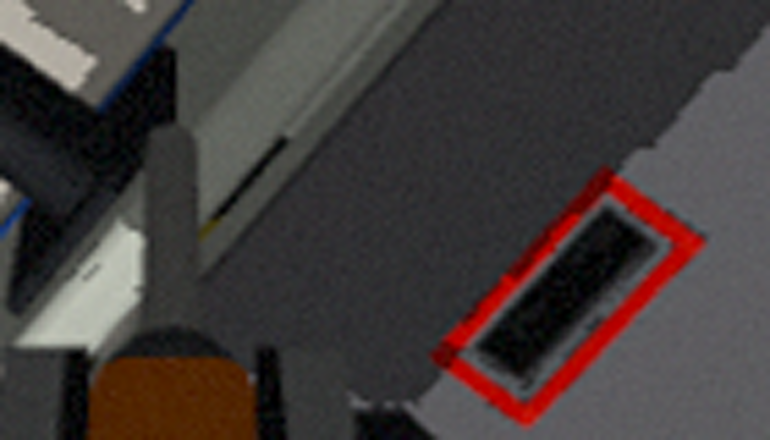

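The crop shows the rod tip's rim at crop (171,122), i.e. full (316.1,217.2), and the slot mouth's centre at crop (568,295).

```bash
python3 - <<'E'
from h import *
i,c=load('w3'); p=get_state()['position']; z=p[2]-.0685
q=get_state()['ee_rot'];M=R.from_quat([q[1],q[2],q[3],q[0]]).as_matrix()
t=onz(c,(316.1,217.2),z)-.003*M[:,0]; print('tip',t,'tcp',p,'off',M.T@(t-p),M.round(3))
S=onz(c,(285+568/5.5,195+295/5.5),.115); print(S, 'shift',S-t, 'rel to tcp',S-p)
E
```

```text
tip [ 0.57986514 -0.01378877  0.17083473] tcp [ 0.58147131 -0.0153656   0.23932681] off [ 0.00237907 -0.00030335  0.06848707] [[-0.546  0.838 -0.001]
 [ 0.838  0.546 -0.004]
 [-0.003 -0.003 -1.   ]]
[ 0.65461779 -0.02033135  0.115     ] shift [ 0.07475265 -0.00654258 -0.05583473] rel to tcp [ 0.07314648 -0.00496575 -0.12432681]
```

Emit:
send_rows([
  {"gripper": 1, "linear": [0.03, -0.005, 0], "delta_rot": [0, 0, 0]},
  {"gripper": 1, "linear": [0.06, -0.01, -0.01], "delta_rot": [0, 0, 0]},
  {"gripper": 1, "linear": [0.0755, -0.012, -0.03], "delta_rot": [0, 0, 0]},
  {"gripper": 1, "linear": [0.0755, -0.012, -0.045], "delta_rot": [0, 0, 0]},
  {"gripper": 1, "linear": [0.0755, -0.012, -0.048], "delta_rot": [0, 0, 0]},
  {"gripper": 1, "linear": [0.0755, -0.012, -0.048], "delta_rot": [0, 0, 0]},
  {"gripper": 1, "linear": [0.0755, -0.012, -0.048], "delta_rot": [0, 0, 0]},
])

```text
clock: 5.25
position: [0.6554, -0.0214, 0.1937]
ee_rot: [0.0, 0.474, 0.88, 0.0]
contact_force: [-0.1, -0.6, -0.3]
width: 0.0135
gripper_force: 35.9
```

```bash
python3 - <<'E'
from h import *
for n in range(2): i,c=snap('wrist')
savecam('w4',i,c); s=get_state(); p=s['position'];print(p,s['contact_force'],s['qd'].round(3))
hsv=cv2.cvtColor(i,cv2.COLOR_BGR2HSV); m=cv2.inRange(hsv,(0,170,60),(4,255,255))|cv2.inRange(hsv,(174,170,60),(180,255,255))
ys,xs=np.nonzero(m); print(xs.min(),xs.max(),ys.min(),ys.max())
W=np.array([onz(c,u,.115)[:2] for u in zip(xs,ys)],np.float32)*1000; print(cv2.minAreaRect(W))
u=proj(c,[[p[0],p[1],p[2]-.0685]])[0].round().astype(int); print(u)
cv2.imwrite('pics/crop5.png',cv2.resize(i[u[1]-45:u[1]+45,u[0]-60:u[0]+60],None,fx=6,fy=6,interpolation=cv2.INTER_CUBIC))
E
```

```text
[ 0.65574073 -0.02153732  0.19451121] [ 0.0867881   0.20312152 -0.384306  ] [-0.001 -0.003 -0.001  0.     0.    -0.001]
286 345 182 242
((654.7552490234375, -21.112890243530273), (39.819217681884766, 19.865028381347656), 85.2879409790039)
[316 220]
```

View pics/crop5.png

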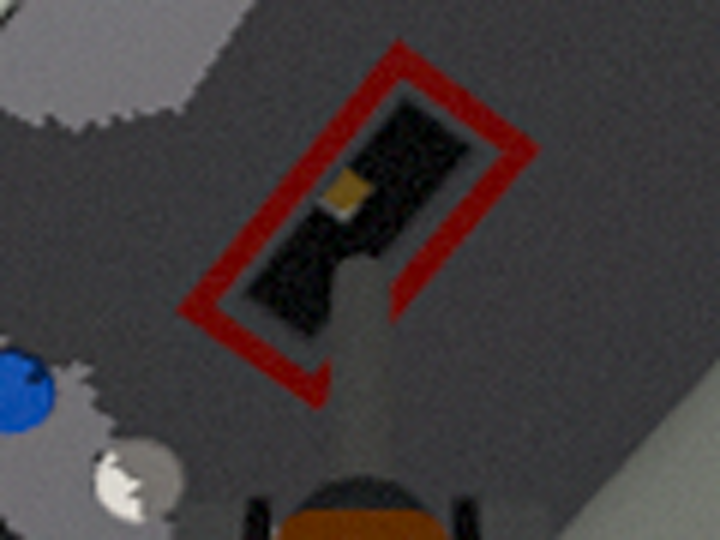

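The crop shows the rod tip's rim at crop (360,252) over the slot. Deep inside the slot, the yellow catch pad is visible through the guide hole at crop (347,193), which tells me where the hole is. I'll compute it.

```bash
python3 - <<'E'
from h import *
i,c=load('w4'); p=get_state()['position']
q=get_state()['ee_rot'];M=R.from_quat([q[1],q[2],q[3],q[0]]).as_matrix()
f=lambda a:(256+a[0]/6,175+a[1]/6)
S=np.array([.65475,-.0211]); th=np.radians(-4.6); X=np.array([np.cos(th),np.sin(th)]); Y=np.array([-X[1],X[0]])
rel=lambda P:np.round(1000*np.array([(P[:2]-S)@X,(P[:2]-S)@Y]),1)
for n,a in dict(top=(347,168),right=(375,185),bot=(347,222),left=(320,200),ybotR=(355,208),ybotL=(325,195)).items():
    print(n,[rel(onz(c,f(a),z)).tolist() for z in (.115,.100,.088,.081)])
for n,a in dict(m1=(408,97),m2=(470,150),m3=(312,340),m4=(245,290)).items(): print(n,rel(onz(c,f(a),.115)))
t=onz(c,f((360,252)),p[2]-.0685)-.003*M[:,0]; print('tip',t,rel(t),'tcp',p,rel(p)); print(X,Y)
E
```

```text
top [[-4.8, 5.0], [-1.7, 0.8], [0.8, -2.5], [2.3, -4.4]]
right [[-1.2, 5.3], [2.2, 1.2], [4.9, -2.1], [6.5, -4.1]]
bot [[-1.0, 0.1], [2.4, -4.4], [5.1, -8.0], [6.7, -10.1]]
left [[-4.9, 0.3], [-1.7, -4.2], [0.8, -7.8], [2.2, -9.9]]
ybotR [[-1.3, 1.9], [2.1, -2.5], [4.8, -6.0], [6.4, -8.0]]
ybotL [[-4.8, 1.1], [-1.7, -3.4], [0.9, -6.9], [2.3, -9.0]]
m1 [-4.6 15.4]
m2 [ 4.5 14.8]
m3 [  4.6 -13.5]
m4 [ -4.9 -13.2]
tip [ 0.65620972 -0.02203426  0.12601509] [ 1.5 -0.8] tcp [ 0.65574073 -0.02153732  0.19451121] [ 1.  -0.4]
[ 0.99677888 -0.08019892] [0.08019892 0.99677888]
```

Hole estimate: about 3.6 mm to reader -y of the slot's centre, centred in x. I shift the tip there and enter the slot gently.

Emit:
send_rows([
  {"gripper": 1, "linear": [-0.0016, -0.0027, 0], "delta_rot": [0, 0, 0]},
  {"gripper": 1, "linear": [-0.0016, -0.0027, -0.003], "delta_rot": [0, 0, 0]},
  {"gripper": 1, "linear": [-0.0016, -0.0027, -0.007], "delta_rot": [0, 0, 0]},
  {"gripper": 1, "linear": [-0.0016, -0.0027, -0.011], "delta_rot": [0, 0, 0]},
  {"gripper": 1, "linear": [-0.0016, -0.0027, -0.014], "delta_rot": [0, 0, 0]},
  {"gripper": 1, "linear": [-0.0016, -0.0027, -0.016], "delta_rot": [0, 0, 0]},
  {"gripper": 1, "linear": [-0.0016, -0.0027, -0.018], "delta_rot": [0, 0, 0]},
  {"gripper": 1, "linear": [-0.0016, -0.0027, -0.018], "delta_rot": [0, 0, 0]},
])

```text
clock: 6.15
position: [0.6537, -0.0243, 0.1749]
ee_rot: [-0.0, 0.474, 0.88, -0.0]
contact_force: [-0.3, -0.7, -0.6]
width: 0.0135
gripper_force: 35.9
```

Emit:
send_rows([
  {"gripper": 1, "linear": [0, 0, -0.0015], "delta_rot": [0, 0, 0]},
  {"gripper": 1, "linear": [0, 0, -0.003], "delta_rot": [0, 0, 0]},
  {"gripper": 1, "linear": [0, 0, -0.0045], "delta_rot": [0, 0, 0]},
  {"gripper": 1, "linear": [0, 0, -0.0055], "delta_rot": [0, 0, 0]},
  {"gripper": 1, "linear": [0, 0, -0.0065], "delta_rot": [0, 0, 0]},
  {"gripper": 1, "linear": [0, 0, -0.0075], "delta_rot": [0, 0, 0]},
  {"gripper": 1, "linear": [0, 0, -0.0085], "delta_rot": [0, 0, 0]},
  {"gripper": 1, "linear": [0, 0, -0.0085], "delta_rot": [0, 0, 0]},
])

```text
clock: 6.95
position: [0.6538, -0.0244, 0.1666]
ee_rot: [-0.0, 0.475, 0.88, -0.0]
contact_force: [0.3, 0.2, -0.0]
width: 0.0134
gripper_force: 35.9
```

Emit:
send_rows([
  {"gripper": 1, "linear": [0, 0, -0.001], "delta_rot": [0, 0, 0]},
  {"gripper": 1, "linear": [0, 0, -0.002], "delta_rot": [0, 0, 0]},
  {"gripper": 1, "linear": [0, 0, -0.003], "delta_rot": [0, 0, 0]},
  {"gripper": 1, "linear": [0, 0, -0.004], "delta_rot": [0, 0, 0]},
  {"gripper": 1, "linear": [0, 0, -0.004], "delta_rot": [0, 0, 0]},
])

```text
clock: 7.45
position: [0.6538, -0.0244, 0.1626]
ee_rot: [-0.0, 0.475, 0.88, -0.0]
contact_force: [-0.0, 0.0, -0.2]
width: 0.0139
gripper_force: 35.9
```

In the hole, with no contact force so far. Next I go down to the catch.

Emit:
send_rows([
  {"gripper": 1, "linear": [0, 0, -0.002], "delta_rot": [0, 0, 0]},
  {"gripper": 1, "linear": [0, 0, -0.004], "delta_rot": [0, 0, 0]},
  {"gripper": 1, "linear": [0, 0, -0.006], "delta_rot": [0, 0, 0]},
  {"gripper": 1, "linear": [0, 0, -0.007], "delta_rot": [0, 0, 0]},
  {"gripper": 1, "linear": [0, 0, -0.008], "delta_rot": [0, 0, 0]},
  {"gripper": 1, "linear": [0, 0, -0.009], "delta_rot": [0, 0, 0]},
  {"gripper": 1, "linear": [0, 0, -0.009], "delta_rot": [0, 0, 0]},
])

```text
clock: 8.15
position: [0.6538, -0.0244, 0.1537]
ee_rot: [-0.0, 0.475, 0.88, -0.0]
contact_force: [-0.5, -0.5, -0.3]
width: 0.0137
gripper_force: 35.9
```

Emit:
send_rows([
  {"gripper": 1, "linear": [0, 0, -0.001], "delta_rot": [0, 0, 0]},
  {"gripper": 1, "linear": [0, 0, -0.002], "delta_rot": [0, 0, 0]},
  {"gripper": 1, "linear": [0, 0, -0.003], "delta_rot": [0, 0, 0]},
  {"gripper": 1, "linear": [0, 0, -0.003], "delta_rot": [0, 0, 0]},
])

```text
clock: 8.55
position: [0.6538, -0.0243, 0.1506]
ee_rot: [-0.0, 0.474, 0.88, -0.0]
contact_force: [-0.7, -0.3, -0.5]
width: 0.0137
gripper_force: 35.9
```

Emit:
send_rows([
  {"gripper": 1, "linear": [0, 0, -0.001], "delta_rot": [0, 0, 0]},
  {"gripper": 1, "linear": [0, 0, -0.002], "delta_rot": [0, 0, 0]},
  {"gripper": 1, "linear": [0, 0, -0.003], "delta_rot": [0, 0, 0]},
  {"gripper": 1, "linear": [0, 0, -0.003], "delta_rot": [0, 0, 0]},
])

```text
clock: 8.95
position: [0.6538, -0.0243, 0.1476]
ee_rot: [-0.0, 0.475, 0.88, -0.0]
contact_force: [0.9, 0.1, -0.5]
width: 0.0134
gripper_force: 35.9
```

Emit:
send_rows([
  {"gripper": 1, "linear": [0, 0, -0.001], "delta_rot": [0, 0, 0]},
  {"gripper": 1, "linear": [0, 0, -0.002], "delta_rot": [0, 0, 0]},
  {"gripper": 1, "linear": [0, 0, -0.003], "delta_rot": [0, 0, 0]},
  {"gripper": 1, "linear": [0, 0, -0.003], "delta_rot": [0, 0, 0]},
])

```text
clock: 9.35
position: [0.654, -0.0244, 0.1454]
ee_rot: [0.0, 0.475, 0.88, 0.0]
contact_force: [-0.1, 0.4, 3.0]
width: 0.0136
gripper_force: 36.5
```

Emit:
send_rows([
  {"gripper": 1, "linear": [0, 0, -0.001], "delta_rot": [0, 0, 0]},
  {"gripper": 1, "linear": [0, 0, -0.002], "delta_rot": [0, 0, 0]},
  {"gripper": 1, "linear": [0, 0, -0.003], "delta_rot": [0, 0, 0]},
  {"gripper": 1, "linear": [0, 0, -0.004], "delta_rot": [0, 0, 0]},
  {"gripper": 1, "linear": [0, 0, -0.004], "delta_rot": [0, 0, 0]},
])

```text
clock: 9.85
position: [0.6541, -0.0244, 0.1426]
ee_rot: [0.001, 0.474, 0.88, 0.0]
contact_force: [-1.7, 0.4, 8.3]
width: 0.0134
gripper_force: 37.2
```

Emit:
send_rows([
  {"gripper": 1, "linear": [0, 0, -0.0007], "delta_rot": [0, 0, 0]},
  {"gripper": 1, "linear": [0, 0, -0.0014], "delta_rot": [0, 0, 0]},
  {"gripper": 1, "linear": [0, 0, -0.0014], "delta_rot": [0, 0, 0]},
  {"gripper": 1, "linear": [0, 0, -0.0014], "delta_rot": [0, 0, 0]},
])

```text
clock: 10.25
position: [0.6541, -0.0244, 0.1412]
ee_rot: [0.001, 0.474, 0.88, 0.0]
contact_force: [-1.9, 0.7, 7.4]
width: 0.0134
gripper_force: 37.2
```

```bash
python3 - <<'E'
from h import *
i,c=snap('top'); savecam('t5',i,c); a,_=load('top0')
d=cv2.absdiff(i,a).max(2)[185:215,345:405]; print((d>40).sum()); s=get_state(); print(s['position'],s['contact_force'])
g=lambda m:''.join('%4d'%v for v in m)
for r in range(186,212,2): print(r,g(i[r,355:395:3].max(1)),'|',g(a[r,355:395:3].max(1)))
E
```

```text
1102
[ 0.65413247 -0.02442425  0.14120011] [-3.34772649  1.01373378  8.25457474]
186   69 129 132 122 118  94  88  97 100  97 102 101  52  81 |   88  90  88  90  93  89  88  91  98  94  97  96  97 100
188  117 135 139 137 139 132 128 123 122 113 101  90  68  83 |  184 182 183 186 167 145 129 130 128 128  92  95  82  86
190   61 143 140 127 133 130 129 124 126 128 131 138 139  96 |   92 105 120 149 156 153 160 167 171 180 183 181 184 161
192   53 148 143 119 123 129 127 129 130 129 130 136 136  99 |   77  75  76  73  67  24  39  43  72  87  84  87  97 104
194   61 151 137 102 112 121 130 133 136 132 133 130 129 115 |  134 128 125 120  79  61  35  58  78  76  75  73  88 173
196   68 144 122  98  97 100  91 102 108 125 126 118 122 109 |  181 182 177 174 172  91  35 167 169 132 126 130 167 175
198   71 141  97  81 101 104 113 117 119 116 108 115 108 116 |  179 178 179 173 178  92  35 175 180 173 171 173 174 175
200   82 132  86  91 101 104 115 114 117 118 112 103  90 128 |  182 181 180 179 178  90  37 171 176 172 172 171 174 178
202   93 127  81  89 102 107 113 113 117 117 112 108  87 135 |  179 180 181 177 176  79  54 171 176 180 173 171 173 178
204   92 110  78  89 105 110 113 115 117 119 115 112  93 132 |  180 179 181 180 177 135 168 181 177 177 174 173 172 171
206   91  86  80  98 104 107 115 118 117 118 115 111  93 126 |  178 182 178 181 178 177 179 178 180 179 175 172 172 171
208   88  64  83 103 107 106 117 117 118 119 114 113 100 114 |  178 183 178 184 179 176 178 177 179 179 178 175 172 168
210  149  70  88  94 106 109 118 118 120 117 114 110 101 100 |  179 179 181 181 178 182 178 176 178 177 176 176 173 172
```

```bash
cat > tab.py <<'E'
from h import *
S=np.array([.65475,-.0211]); th=np.radians(-4.6); X=np.array([np.cos(th),np.sin(th)]); Y=np.array([-X[1],X[0]])
def look(i,c,ys,xs,z=.082):
    g=i.max(2)
    for y in ys:
        uv=proj(c,[[*(S+X*x/1000+Y*y/1000),z] for x in xs]); 
        print(y,''.join('%4d'%(g[int(round(v)),int(round(u))] if 0<=v<399.5 and 0<=u<639.5 else -1) for u,v in uv))
E
python3 - <<'E'
from tab import *
i,c=load('w3'); j,d=snap('wrist'); savecam('w5',j,d)
xs=range(-130,-30,5); print('   ',xs)
for nm,(a,b) in dict(w3=(i,c),now=(j,d)).items():
    print(nm); look(a,b,range(-60,10,6),xs)
print(proj(d,[[*(S+X*-.07+Y*-.03),.082]]), get_state()['contact_force'])
E
```

```text
range(-130, -30, 5)
w3
-60  177 173 179 177 176 173 173 172 179 170 169 166  86  75   9  63 185 188  97  28
-54  180 174 170 176 176 175 175 175 176 174 171 170  94  52  13  66 158 193  69  45
-48  176 177 176 177 173 177 124  27  27  53  30  35  30  28  14  63 184 147  58  54
-42  178 178 177 176 174 174  60  35  26  48  47  39  45  28  20  61  93  55  56  35
-36  177 178 176 177 175 178  12  22  17  11  17  20  18  18  14  65  51  53  69  47
-30  176 173 180 178 179 177  16  19 101  32  75  46  55  10  19  54  57  98  16  50
-24  174 179 179 177 179 176  87 181 181 137 171 181  92  22  18  53  95  99  11  37
-18  178 179 179 177 180 176  90  92  96  93  94  92  95   6  63  75 105 100  26  39
-12  175 178 180 172 179 179  88 150 181 182 179 110  91  75  70  79  95  99  96  41
-6  177 180 178 179 175  90 172 178 175 177  91  95  96  71  72  72  97 101  91  42
0  181 178  86 177  90  91  93  96  96  92  93  90  91  72  71  73  99 102  95  42
6   91  96  92  95  96  92  96  95  90  91  95  94  96  72  77  74  98  98  99  32
now
-60  211 212 213 213 213 210 212 208 211 206 211 208 200 2
[... 324 characters left out ...]
22  20  16  14  20   8 115 118 112  64  60
-30  210 214 211 213 210 211 212 220  20  18  20  26  17  20  19  98 119 109 122 125
-24  214 211 211 207 210 210 212 212  11 139 209 207 208 206 213 112 121 111 123 123
-18  212 213 212 208 208 215 212 214 211 212 213 212 210 210 215 195 226 196 122 123
-12  213 213 209 213 209 215 211 212 213 211 115 111 111 112 113 149 226 202 125 120
-6  210 212 206 212 212 214 213 213 212 210 111 108 215 220 205 154 227 203 122 124
0  211 214 213 212 213 210 209 108 118 214 217 116 121 109 110 163 229 199 122 123
6  112 109 114 109 111 113 112 112 111 109 112 116 111 107 110 173 228 199 125 124
[[193.6899058  191.54813794]] [-1.86961482 -0.75391278  8.3652264 ]
```

The tray hasn't moved yet (the fin's nose is unchanged), so I press a little further.

Emit:
send_rows([
  {"gripper": 1, "linear": [0, 0, -0.0005], "delta_rot": [0, 0, 0]},
  {"gripper": 1, "linear": [0, 0, -0.001], "delta_rot": [0, 0, 0]},
  {"gripper": 1, "linear": [0, 0, -0.001], "delta_rot": [0, 0, 0]},
  {"gripper": 1, "linear": [0, 0, -0.001], "delta_rot": [0, 0, 0]},
])

```text
clock: 10.75
position: [0.6542, -0.0244, 0.1398]
ee_rot: [0.001, 0.474, 0.88, 0.0]
contact_force: [-1.6, -0.0, 7.0]
width: 0.0132
gripper_force: 36.8
```

```bash
python3 - <<'E'
from tab import *
j,d=snap('wrist'); savecam('w6',j,d)
look(j,d,range(-48,-20,6),range(-150,-30,5)); s=get_state(); print(s['contact_force'],s['position'])
E
```

```text
-48  223 225 224 222 224 224  45  44  76  24  37  27  33  24 223 233 189  88  22 105 124 151  68  66
-42  222 222 226 224 221 224  41  39  61  54  58  55  64  53 221 232 188  87  28  94 105 102  61  66
-36  224 223 223 224 221 224  79  20  12  18  21  11  16  20 122 127 109  88  18  24  77  89  70  67
-30  222 225 223 223 223 225 223  19  23  16  25  18  20  22 126 130 113  89  24  28  76 102 132 130
-24  225 226 222 225 224 222 222 220  18 219 223 223 223 222 128 135 114  92  29  29  30 230 129 131
[-2.05262754 -0.04310457  6.22997006] [ 0.65418803 -0.02440311  0.13980067]
```

The tray sprang out: the fin's nose has moved about 23 mm. Now I withdraw the pin straight up.

Emit:
send_rows([
  {"gripper": 1, "linear": [0, 0, 0.008], "delta_rot": [0, 0, 0]},
  {"gripper": 1, "linear": [0, 0, 0.018], "delta_rot": [0, 0, 0]},
  {"gripper": 1, "linear": [0, 0, 0.03], "delta_rot": [0, 0, 0]},
  {"gripper": 1, "linear": [0, 0, 0.045], "delta_rot": [0, 0, 0]},
  {"gripper": 1, "linear": [0, 0, 0.06], "delta_rot": [0, 0, 0]},
  {"gripper": 1, "linear": [0, 0, 0.08], "delta_rot": [0, 0, 0]},
  {"gripper": 1, "linear": [0, 0, 0.0979], "delta_rot": [0, 0, 0]},
  {"gripper": 1, "linear": [0, 0, 0.1029], "delta_rot": [0, 0, 0]},
])

```text
clock: 11.6
position: [0.655, -0.0245, 0.2442]
ee_rot: [0.002, 0.474, 0.88, 0.001]
contact_force: [0.4, -0.9, -0.4]
width: 0.0134
gripper_force: 36.1
```

Emit:
send_rows([
  {"gripper": 1, "linear": [-0.035, 0.005, 0], "delta_rot": [0, 0, 0]},
  {"gripper": 1, "linear": [-0.07, 0.02, 0], "delta_rot": [0, 0, 0]},
  {"gripper": 1, "linear": [-0.09, 0.06, 0], "delta_rot": [0, 0, 0]},
  {"gripper": 1, "linear": [-0.1, 0.1, 0], "delta_rot": [0, 0, 0]},
  {"gripper": 1, "linear": [-0.11, 0.14, 0], "delta_rot": [0, 0, 0]},
  {"gripper": 1, "linear": [-0.12, 0.18, 0], "delta_rot": [0, 0, 0]},
  {"gripper": 1, "linear": [-0.13, 0.22, 0], "delta_rot": [0, 0, 0]},
  {"gripper": 1, "linear": [-0.14, 0.26, 0], "delta_rot": [0, 0, 0]},
])

```text
clock: 12.4
position: [0.513, 0.237, 0.241]
ee_rot: [-0.0, 0.475, 0.88, -0.0]
contact_force: [0.8, -0.3, -0.4]
width: 0.0134
gripper_force: 35.9
```

Emit:
send_rows([
  {"gripper": 1, "linear": [-0.009, 0.035, 0], "delta_rot": [0, 0, 0]},
  {"gripper": 1, "linear": [-0.0139, 0.0547, -0.01], "delta_rot": [0, 0, 0]},
  {"gripper": 1, "linear": [-0.0139, 0.0547, -0.04], "delta_rot": [0, 0, 0]},
  {"gripper": 1, "linear": [-0.0139, 0.0547, -0.07], "delta_rot": [0, 0, 0]},
  {"gripper": 1, "linear": [-0.0139, 0.0547, -0.095], "delta_rot": [0, 0, 0]},
  {"gripper": 1, "linear": [-0.0139, 0.0547, -0.11], "delta_rot": [0, 0, 0]},
  {"gripper": 1, "linear": [-0.0139, 0.0547, -0.11], "delta_rot": [0, 0, 0]},
  {"gripper": 1, "linear": [-0.0139, 0.0547, -0.11], "delta_rot": [0, 0, 0]},
])

```text
clock: 13.2
position: [0.5, 0.2903, 0.1313]
ee_rot: [-0.0, 0.475, 0.88, -0.0]
contact_force: [0.2, -0.7, 0.8]
width: 0.0132
gripper_force: 35.9
```

```bash
python3 - <<'E'
from h import *
for n in range(2): i,c=snap('wrist')
savecam('w7',i,c); s=get_state(); p=s['position'];print(p,s['contact_force'],s['width'])
u=proj(c,[[p[0],p[1],p[2]-.0685]])[0].round().astype(int); print(u, proj(c,[[.5,.29,.048]]))
cv2.imwrite('pics/crop7.png',cv2.resize(cv2.convertScaleAbs(i[u[1]-45:u[1]+55,u[0]-60:u[0]+60],alpha=1.5,beta=10),None,fx=5.8,fy=5.8,interpolation=cv2.INTER_CUBIC))
E
```

```text
[0.50081658 0.29063176 0.13245714] [-0.27159726 -0.80691906 -0.71681979] 0.01355683798496099
[316 221] [[314.58734896 211.80092632]]
```

View pics/crop7.png

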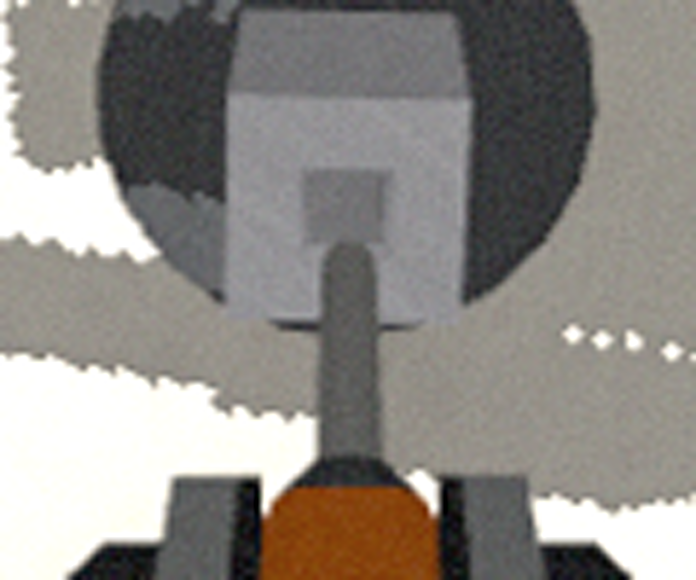

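This last view shows the rod tip at crop (350,243), centred on the bore at (345,212) once perspective is allowed for. Lowering it in.

Emit:
send_rows([
  {"gripper": 1, "linear": [0, 0, -0.01], "delta_rot": [0, 0, 0]},
  {"gripper": 1, "linear": [0, 0, -0.016], "delta_rot": [0, 0, 0]},
  {"gripper": 1, "linear": [0, 0, -0.02], "delta_rot": [0, 0, 0]},
  {"gripper": 1, "linear": [0, 0, -0.024], "delta_rot": [0, 0, 0]},
  {"gripper": 1, "linear": [0, 0, -0.024], "delta_rot": [0, 0, 0]},
])

```text
clock: 13.8
position: [0.4996, 0.2901, 0.1066]
ee_rot: [-0.0, 0.475, 0.88, -0.001]
contact_force: [0.5, -0.1, -0.6]
width: 0.0137
gripper_force: 35.9
```

Emit:
send_rows([
  {"gripper": 1, "linear": [0, 0, -0.006], "delta_rot": [0, 0, 0]},
  {"gripper": 1, "linear": [0, 0, -0.012], "delta_rot": [0, 0, 0]},
  {"gripper": 1, "linear": [0, 0, -0.018], "delta_rot": [0, 0, 0]},
  {"gripper": 1, "linear": [0, 0, -0.022], "delta_rot": [0, 0, 0]},
  {"gripper": 1, "linear": [0, 0, -0.0235], "delta_rot": [0, 0, 0]},
  {"gripper": 1, "linear": [0, 0, -0.0235], "delta_rot": [0, 0, 0]},
])

```text
clock: 14.4
position: [0.4999, 0.2903, 0.0835]
ee_rot: [-0.0, 0.475, 0.88, -0.0]
contact_force: [0.6, 0.4, -0.1]
width: 0.0138
gripper_force: 35.9
```

Emit:
send_rows([
  {"gripper": 1, "linear": [0, 0, -0.001], "delta_rot": [0, 0, 0]},
  {"gripper": 1, "linear": [0, 0, -0.0015], "delta_rot": [0, 0, 0]},
  {"gripper": 0.5, "linear": [0, 0, -0.0015], "delta_rot": [0, 0, 0]},
  {"gripper": 0, "linear": [0, 0, -0.0015], "delta_rot": [0, 0, 0]},
  {"gripper": -1, "linear": [0, 0, -0.0015], "delta_rot": [0, 0, 0]},
  {"gripper": -1, "linear": [0, 0, -0.0015], "delta_rot": [0, 0, 0]},
  {"gripper": -1, "linear": [0, 0, -0.0015], "delta_rot": [0, 0, 0]},
  {"gripper": -1, "linear": [0, 0, -0.0015], "delta_rot": [0, 0, 0]},
])

```text
clock: 15.2
position: [0.5, 0.2903, 0.0823]
ee_rot: [0.0, 0.475, 0.88, 0.0]
contact_force: [0.4, 0.1, -0.0]
width: 0.0855
gripper_force: 0.0
```

Emit:
send_rows([
  {"gripper": -1, "linear": [0, 0, 0], "delta_rot": [0, 0, 0]},
  {"gripper": -1, "linear": [0, 0, 0], "delta_rot": [0, 0, 0]},
  {"gripper": -1, "linear": [0, 0, 0.02], "delta_rot": [0, 0, 0]},
  {"gripper": -1, "linear": [0, 0, 0.05], "delta_rot": [0, 0, 0]},
  {"gripper": -1, "linear": [0, 0, 0.08], "delta_rot": [0, 0, 0]},
  {"gripper": -1, "linear": [0, 0, 0.11], "delta_rot": [0, 0, 0]},
  {"gripper": -1, "linear": [0, 0, 0.13], "delta_rot": [0, 0, 0]},
  {"gripper": -1, "linear": [0, 0, 0.13], "delta_rot": [0, 0, 0]},
])

```text
clock: 16.0
position: [0.5018, 0.2911, 0.2157]
ee_rot: [0.002, 0.474, 0.88, 0.003]
contact_force: [-0.3, 0.5, -0.1]
width: 0.0853
gripper_force: 0.0
```

```bash
python3 - <<'E'
from tab import *
for n in range(2): i,c=snap('wrist')
savecam('w8',i,c); s=get_state(); print(s['position'],s['qpos'].round(3),s['width'])
m=cv2.inRange(cv2.cvtColor(i,cv2.COLOR_BGR2HSV),(5,150,60),(20,255,255))
n,l,st,ce=cv2.connectedComponentsWithStats(m)
for k in range(1,n):
    if st[k,4]>100: print(st[k],ce[k])
P=[.5,.29]; print(proj(c,[[*P,.122],[*P,.099],[*P,.076]]).round(1))
j,d=snap('top'); savecam('t8',j,d)
for z in (.082,): look(j,d,range(-60,-10,4),range(-150,-40,5),z)
E
```

```text
[0.49976666 0.29023249 0.21204344] [ 0.406  0.291  1.531  0.     1.319 -0.176] 0.0856158825856777
[270   0  67  46 692] [300.7716763   20.73410405]
[475 154  24  27 153] [485.70588235 165.4379085 ]
[305 183  20  34 464] [314.4612069  197.20043103]
[573 242  25  23 157] [586.46496815 254.57961783]
[541 287  28  24 194] [555.02061856 298.72680412]
[[314.2 208. ]
 [314.3 197.5]
 [314.3 188.7]]
-60  183 181 182 181 179 179 173 175 183 179 176 131  67  28 105 170 185 138  71  80  82  77
-56  183 183 181 181 177 153 128 136 162 171 169 129  65  44  95 166 183 141  61  52  80  97
-52  181 181 182 183 141  88  58  54  64  74  71 126  70  37  85 166 187 133  70  70  89  95
-48  179 180 182 183 128  53  40  39  41  38  42  55  41  40  81 163 184  66  76  80  86  88
-44  181 181 182 182 122  49  38  36  33  34  29  42  35  41  71 161 184  69  47  68  80  85
-40  181 178 183 178  84  38  33  38  47  44  46  29  30  27  68 161 186  69  38  78  77  75
-36  179 180 184 135  88  66  69  86  94  89  90  49  29  26  69 159 188  84  35  35  48  61
-32  180 182 182 145 105  98 102 110 107 107 107  90  36  21  64 157 156  93  34  26  30  34
-28  182 180 185 174 141 118 152 173 173 176 107  97  39  20  63 153 159  95  49  60  58  49
-24  182 183 183 183 177 177 180 181 183 179 174  75  43  23  66 156 172 127 102 143 128  89
-20  183 187 183 182 182 184 181 182 179 180 177  82  60  52  86 159 184 171 136 153 106  99
-16  184 185 184 184 183 182 180 180 181 180 179  99  78  76  91 184 172 168 136 146 101 101
-12  181 184 180 184 180 185 183 180 179 181 172 122  84  76  90 186 188 179 140 138 102  99
```

The pin stands in its bore again: its orange centroid is at (314,197), and (314,197) was predicted. Next I go above the tab.

Emit:
send_rows([
  {"gripper": -1, "linear": [0, -0.04, 0], "delta_rot": [0, 0, 0.13]},
  {"gripper": -1, "linear": [0, -0.08, 0], "delta_rot": [0, 0, 0.26]},
  {"gripper": -1, "linear": [0, -0.12, 0], "delta_rot": [0, 0, 0.39]},
  {"gripper": -1, "linear": [0, -0.16, 0], "delta_rot": [0, 0, 0.52]},
  {"gripper": -1, "linear": [0, -0.2, 0], "delta_rot": [0, 0, 0.65]},
  {"gripper": -1, "linear": [0, -0.24, 0], "delta_rot": [0, 0, 0.78]},
  {"gripper": -1, "linear": [0, -0.28, 0], "delta_rot": [0, 0, 0.909]},
  {"gripper": -1, "linear": [0, -0.31, 0], "delta_rot": [0, 0, 0.909]},
])

```text
clock: 16.95
position: [0.4987, -0.0217, 0.2105]
ee_rot: [-0.002, 0.039, 0.999, -0.0]
contact_force: [1.0, -1.4, -0.2]
width: 0.0856
gripper_force: 0.0
```

Emit:
send_rows([
  {"gripper": -1, "linear": [0.02, -0.036, 0], "delta_rot": [0, 0, 0]},
  {"gripper": -1, "linear": [0.042, -0.036, -0.02], "delta_rot": [0, 0, 0]},
  {"gripper": -1, "linear": [0.042, -0.036, -0.05], "delta_rot": [0, 0, 0]},
  {"gripper": -1, "linear": [0.042, -0.036, -0.05], "delta_rot": [0, 0, 0]},
  {"gripper": -1, "linear": [0.042, -0.036, -0.05], "delta_rot": [0, 0, 0]},
])

```text
clock: 17.45
position: [0.5407, -0.0553, 0.1609]
ee_rot: [-0.002, 0.04, 0.999, 0.0]
contact_force: [0.1, -0.4, 0.4]
width: 0.0854
gripper_force: 0.0
```

```bash
python3 - <<'E'
from tab import *
for n in range(2): i,c=snap('wrist')
savecam('w9',i,c); s=get_state(); print(s['position'],s['qpos'].round(3),s['contact_force'])
q=s['ee_rot'];M=R.from_quat([q[1],q[2],q[3],q[0]]).as_matrix();print(M.round(3))
print(range(-140,-60,4)); look(i,c,range(-62,-22,2),range(-140,-60,4),.082)
print('tcp rel',(s['position'][:2]-S)@X,(s['position'][:2]-S)@Y)
E
```

```text
[ 0.54219139 -0.0554877   0.16301462] [-0.23   0.278  1.679  0.     1.183 -1.721] [-0.28494552 -1.00145229  0.88175571]
[[-0.997  0.079  0.001]
 [ 0.079  0.997 -0.   ]
 [-0.001 -0.    -1.   ]]
range(-140, -60, 4)
-62   87  88  93  90  90  95  90  90  92  79  76  12   7  16  16  22  76  94  97  95
-60   91  89  91  94  91  88  89  88  90  80  79  11  20   1   6  18  76  94  96  98
-58   89  89  88  91  89  89  88  90  88  79  79  12  18  19  12  21  76  95  94  99
-56   93  91  93  87  91  94  87  91  88  79  77  17  12  21  13  13  72  98  95  96
-54   90  95  90  95  60  40  96  87  88  78  79   8  13  10  14  16  77  96 101  94
-52   97  88  93  11  16  23  10  89  96  80  80  14  17  18   8  12  75  96  96  98
-50   88  86  95  25  21  17  18   8   9  11  17  22   3   8  12  20  73  96  99 100
-48   90  89  80   9   8  19  15  19  19  18  16  14   3  12   8  13  73  95  98  98
-46   94  90  75  18  23  16  23  18   9  21  23  20  15  19   9  13  79  95  95  96
-44   87  86  78   7  16  20  16  28  11  13  20  16  14  22  14  17  73  98  96  98
-42   93  94  78  14  17  20  24  16 
[... 163 characters left out ...]
 3  91  93  78  78  16  10   9  25  20  73  98  94  98
-36   98  91  90  88  87  79  92  95  88  75  79  14  16  11   9  16  77  97  99  98
-34   89  88  90  87  92  92  93  90  95  81  80   7   6   7  18  12  75  98  98  94
-32   89  88  90  91  87  88  89  88  90  80  79  20  16  11  14  19  72  97  99  94
-30   94  91  94  95  87  91  90  94  89  79  76  20  10  11   9  24  81  94  97  99
-28   93  93  89  93  87  91  88  90  93  78  78  11  16   1  14  14  78  95  95  94
-26   89  88  82  89  91  89  93  91  92  81  80  66  10  10  20  16  76 100  97  95
-24   95  93  92  90  90  90  90  92  88  76  78  78  77  80  30  19  75  97  97 100
tcp rel -0.10943819198277173 -0.043304016071651553
```

Emit:
send_rows([
  {"gripper": -1, "linear": [0.0053, -0.0018, 0], "delta_rot": [0, 0, 0]},
  {"gripper": -1, "linear": [0.0053, -0.0018, -0.03], "delta_rot": [0, 0, 0]},
  {"gripper": -1, "linear": [0.0053, -0.0018, -0.055], "delta_rot": [0, 0, 0]},
  {"gripper": -1, "linear": [0.0053, -0.0018, -0.075], "delta_rot": [0, 0, 0]},
  {"gripper": -1, "linear": [0.0053, -0.0018, -0.085], "delta_rot": [0, 0, 0]},
  {"gripper": -1, "linear": [0.0053, -0.0018, -0.085], "delta_rot": [0, 0, 0]},
])

```text
clock: 18.15
position: [0.547, -0.0573, 0.0768]
ee_rot: [-0.001, 0.04, 0.999, 0.0]
contact_force: [0.3, 0.4, 1.2]
width: 0.0852
gripper_force: 0.0
```

Emit:
send_rows([
  {"gripper": -1, "linear": [0, 0, -0.01], "delta_rot": [0, 0, 0]},
  {"gripper": -1, "linear": [0, 0, -0.02], "delta_rot": [0, 0, 0]},
  {"gripper": -1, "linear": [0, 0, -0.025], "delta_rot": [0, 0, 0]},
  {"gripper": -1, "linear": [0, 0, -0.025], "delta_rot": [0, 0, 0]},
  {"gripper": 0, "linear": [0, 0, -0.025], "delta_rot": [0, 0, 0]},
  {"gripper": 0, "linear": [0, 0, -0.025], "delta_rot": [0, 0, 0]},
  {"gripper": 0, "linear": [0, 0, -0.025], "delta_rot": [0, 0, 0]},
])

```text
clock: 18.85
position: [0.5476, -0.0576, 0.0527]
ee_rot: [0.0, 0.04, 0.999, -0.0]
contact_force: [-0.2, -0.5, 0.5]
width: 0.0441
gripper_force: 0.0
```

```bash
python3 - <<'E'
from tab import *
for n in range(2): i,c=snap('wrist')
savecam('w10',i,c); s=get_state(); P=s['position']; print(P,s['contact_force'],s['width'])
print('tcp rel',(P[:2]-S)@X,(P[:2]-S)@Y)
look(i,c,range(-76,-14,2),range(-130,-80,4),.082)
E
```

```text
[ 0.54750431 -0.05751576  0.05260848] [ 0.25507476 -0.03650874 -0.39193564] 0.04271149333837195
tcp rel -0.10397973700450786 -0.04489945443334727
-76   95 182  92  19   3  16  11  20  23  13  20  15  22
-74   95 127  24  17   0  59  18  20  17  10  12  12  20
-72   94 127  15  39  56  55  62  11  15  12   5  15  15
-70   91  98  55  56  54  58  79  14  16   3   4  34  12
-68   97  56  56  60  13  17  12   8   4   9  10  61  79
-66   98  58  56   5   8   5   6   9  21  80  84   4   6
-64   98  14  12   0   5  17   4  71  41  20   1  20  18
-62   94  83  48  73  71  82  21   0   6   9  15  19  21
-60   97  95  95  80  81  81  12  19  18  16  15   7  15
-58   96  93  95  83  75  85   9  17  24  13  17  11  10
-56   92  95  95  78  80  81  11  11  14  20  11  13  14
-54   94 100  64  83  78  81  17  24  14   4   0  17  16
-52   12  12  17  21  79  79  19   7  19  15  21  13  18
-50   19   4  22  16  14  26  20  19  14  20  23   6   7
-48    4  13  22  17  19  15  16  19  17  18  25  22  24
-46   21   7  23  31  14   7  26  21  14  22  19  21  18
-44   16   3  16  21   6   9  18  27  13  18  24  15  24
-42   18  20  26  22  18  24  16  19  20  19  19  17  11
-40   14  19  26  23   6   2  17   8   6   7  14  15  13
-38    5  20  20  11  80  85  14  17  17  14  18  17  16
-36   95  99  98  81  82  81  13   9  22   5  21  12  20
-34   95  96  95  77  81  81   6  17  21   9   2  21  11
-32   97  96  96  82  81  81  18  17  20   4  20  13  22
-30   92  97  98  81  81  82  17  13  14  13  12  22  16
-28   97  18  33   9  58  78  77  15  16  14   9  18  18
-26   96   8  18  13   2   9  11  64  81  39  11  16  16
-24   96  56  57   5  10   6   6   3   6  23  81  82  14
-22   92  57  55  57  44  13   9  18  14  19  19  12  82
-20   95  97  36  55  55  59  75  16  11  11  21  23  15
-18   93  96  16  21  62  58  21  14  18   9  16  14  18
-16   93  98  34  20  18  57  24  15  16  13   9  13  12
```

The fingers straddle the fin symmetrically. Close, then pull slowly.

Emit:
send_rows([
  {"gripper": 1, "linear": [0, 0, 0], "delta_rot": [0, 0, 0]},
  {"gripper": 1, "linear": [0, 0, 0], "delta_rot": [0, 0, 0]},
  {"gripper": 1, "linear": [0, 0, 0], "delta_rot": [0, 0, 0]},
  {"gripper": 1, "linear": [0, 0, 0], "delta_rot": [0, 0, 0]},
  {"gripper": 1, "linear": [0, 0, 0], "delta_rot": [0, 0, 0]},
  {"gripper": 1, "linear": [0, 0, 0], "delta_rot": [0, 0, 0]},
], newtons=40)

```text
clock: 19.55
position: [0.5474, -0.0577, 0.0525]
ee_rot: [0.0, 0.04, 0.999, -0.0]
contact_force: [-0.7, -1.0, 2.8]
width: 0.0168
gripper_force: 38.9
```

Emit:
send_rows([
  {"gripper": 1, "linear": [-0.002, 0.0002, 0], "delta_rot": [0, 0, 0]},
  {"gripper": 1, "linear": [-0.005, 0.0004, 0], "delta_rot": [0, 0, 0]},
  {"gripper": 1, "linear": [-0.009, 0.0007, 0], "delta_rot": [0, 0, 0]},
  {"gripper": 1, "linear": [-0.013, 0.001, 0], "delta_rot": [0, 0, 0]},
  {"gripper": 1, "linear": [-0.017, 0.0014, 0], "delta_rot": [0, 0, 0]},
  {"gripper": 1, "linear": [-0.02, 0.0016, 0], "delta_rot": [0, 0, 0]},
  {"gripper": 1, "linear": [-0.022, 0.0018, 0], "delta_rot": [0, 0, 0]},
  {"gripper": 1, "linear": [-0.022, 0.0018, 0], "delta_rot": [0, 0, 0]},
])

```text
clock: 20.35
position: [0.5243, -0.0558, 0.0525]
ee_rot: [-0.001, 0.04, 0.999, -0.0]
contact_force: [0.4, -2.8, 4.3]
width: 0.0166
gripper_force: 39.2
```

```bash
python3 - <<'E'
from tab import *
i,c=snap('wrist'); savecam('w11',i,c); s=get_state(); P=s['position']; print(P,s['contact_force'],s['width'])
r=(P[:2]-S)@X*1000; print('tcp rel',r,(P[:2]-S)@Y)
xs=[r+k for k in range(-30,34,3)]; print(list(range(-30,34,3))); look(i,c,range(-56,-32,2),xs,.082)
print('before'); j,d=load('w10'); look(j,d,range(-56,-32,2),[-104+k for k in range(-30,34,3)],.082)
E
```

```text
[ 0.524313   -0.0557864   0.05246151] [ 0.2460494  -3.21587141  6.04876799] 0.016429446428892294
tcp rel -127.23503437245351 -0.04503557303562525
[-30, -27, -24, -21, -18, -15, -12, -9, -6, -3, 0, 3, 6, 9, 12, 15, 18, 21, 24, 27, 30, 33]
-56   95  95  53  55  55  53  56  56  76  67  14  14   6  16  12  59  22  13  21  75  79  80
-54   98  96  57  60  33  11  13   9  17   6  12  10   7  16   8  13  19  18  19  76  76  76
-52   56   3   9  15  15  19   6   0  38  14  23  11  19  15   6  20  11   8  23  76  79  81
-50   14  19  16  15  18  13  13  15  12  23  17  19  20  16  16  16  17  14  25  73  76  77
-48   10  17  17  14  17  22  11  15  16  16  14  10   6  22  19  19  16  18  23  77  78  77
-46    7  10   9  17  25  20  17  18  26  23  22  10  13  25   8  25  19  21  20  76  73  77
-44    6  17  19  13  20  17   5  20  22  20  17  16  24  12  18  19  18  17  22  75  77  78
-42   16  13  13  10  18  24  28  19  16   6  25  20  14  17  20  15  11  16  26  75  78  76
-40   19   9  15  13   8  24  16  17  18  11  16   8  15  14  12   9   6  16  20  76  75  76
-38   99  81  12  19  22 
[... 676 characters left out ...]
8   7   4  17  18  17  19  22  13  16  77  81  79
-46   11  16  19  16  23  22  21  27   7  21   6  21  14  12  13  21  21   9  23  78  75  79
-44   12   7  20  16  16  25  24  15   9  17   1  22  13  16  19  21  15  14  20  80  81  81
-42   11  20  17  17  26  21  18  18  24  17  21  17  20  21  17  26  17  21  17  81  77  79
-40    5  18  15  13  26  23  17   4   2  12  25  17   6  19  18   0  15  12  16  79  76  79
-38   97  26  19  13  20  29  65  79  85   8  15  15  17  14  18  13  17  18  21  74  81  80
-36   93  98  95  98  98  83  65  83  81  13  13  15  22  18  14  12  12  19  25  76  79  80
-34   95  98  94  94  95  81  63  83  81  16  12   8  21  10   9  12  21  23   9  79  80  76
```

The tray follows the gripper. Continue pulling.

Emit:
send_rows([
  {"gripper": 1, "linear": [-0.003, 0.0002, 0], "delta_rot": [0, 0, 0]},
  {"gripper": 1, "linear": [-0.008, 0.0006, 0], "delta_rot": [0, 0, 0]},
  {"gripper": 1, "linear": [-0.014, 0.0011, 0], "delta_rot": [0, 0, 0]},
  {"gripper": 1, "linear": [-0.02, 0.0016, 0], "delta_rot": [0, 0, 0]},
  {"gripper": 1, "linear": [-0.026, 0.0021, 0], "delta_rot": [0, 0, 0]},
  {"gripper": 1, "linear": [-0.031, 0.0025, 0], "delta_rot": [0, 0, 0]},
  {"gripper": 1, "linear": [-0.034, 0.0027, 0], "delta_rot": [0, 0, 0]},
  {"gripper": 1, "linear": [-0.034, 0.0027, 0], "delta_rot": [0, 0, 0]},
])

```text
clock: 21.2
position: [0.49, -0.053, 0.0524]
ee_rot: [-0.001, 0.04, 0.999, -0.0]
contact_force: [1.3, -4.0, 6.4]
width: 0.0166
gripper_force: 39.3
```

Emit:
send_rows([
  {"gripper": 1, "linear": [-0.003, 0.0002, 0], "delta_rot": [0, 0, 0]},
  {"gripper": 1, "linear": [-0.008, 0.0006, 0], "delta_rot": [0, 0, 0]},
  {"gripper": 1, "linear": [-0.014, 0.0011, 0], "delta_rot": [0, 0, 0]},
  {"gripper": 1, "linear": [-0.019, 0.0015, 0], "delta_rot": [0, 0, 0]},
  {"gripper": 1, "linear": [-0.023, 0.0018, 0], "delta_rot": [0, 0, 0]},
  {"gripper": 1, "linear": [-0.026, 0.0021, 0], "delta_rot": [0, 0, 0]},
  {"gripper": 1, "linear": [-0.028, 0.0022, 0], "delta_rot": [0, 0, 0]},
  {"gripper": 1, "linear": [-0.028, 0.0022, 0], "delta_rot": [0, 0, 0]},
])

```text
clock: 22.0
position: [0.4619, -0.0507, 0.0524]
ee_rot: [-0.001, 0.04, 0.999, 0.0]
contact_force: [0.3, -4.1, 7.2]
width: 0.0166
gripper_force: 39.4
```

Emit:
send_rows([
  {"gripper": 1, "linear": [-0.0012, 0.0001, 0], "delta_rot": [0, 0, 0]},
  {"gripper": 1, "linear": [-0.0024, 0.0002, 0], "delta_rot": [0, 0, 0]},
  {"gripper": 1, "linear": [-0.0036, 0.0003, 0], "delta_rot": [0, 0, 0]},
  {"gripper": 1, "linear": [-0.0048, 0.0004, 0], "delta_rot": [0, 0, 0]},
  {"gripper": 1, "linear": [-0.0056, 0.0004, 0], "delta_rot": [0, 0, 0]},
  {"gripper": 1, "linear": [-0.0056, 0.0004, 0], "delta_rot": [0, 0, 0]},
])

```text
clock: 22.6
position: [0.4578, -0.0504, 0.0525]
ee_rot: [0.0, 0.04, 0.999, 0.0]
contact_force: [3.4, -3.4, 5.2]
width: 0.0164
gripper_force: 39.5
```

Emit:
send_rows([
  {"gripper": 1, "linear": [-0.001, 0.0001, 0], "delta_rot": [0, 0, 0]},
  {"gripper": 1, "linear": [-0.002, 0.0002, 0], "delta_rot": [0, 0, 0]},
  {"gripper": 1, "linear": [-0.0025, 0.0002, 0], "delta_rot": [0, 0, 0]},
  {"gripper": 1, "linear": [-0.0025, 0.0002, 0], "delta_rot": [0, 0, 0]},
])

```text
clock: 23.0
position: [0.4578, -0.0504, 0.0526]
ee_rot: [0.003, 0.04, 0.999, -0.0]
contact_force: [7.2, -2.4, 0.8]
width: 0.0162
gripper_force: 39.5
```

End stop felt: no further motion, 7 N. Relax, open and withdraw upward.

Emit:
send_rows([
  {"gripper": 1, "linear": [0.0015, 0, 0], "delta_rot": [0, 0, 0]},
  {"gripper": 1, "linear": [0.0033, -0.0002, 0], "delta_rot": [0, 0, 0]},
  {"gripper": 0.3, "linear": [0.0033, -0.0002, 0], "delta_rot": [0, 0, 0]},
  {"gripper": -0.3, "linear": [0.0033, -0.0002, 0], "delta_rot": [0, 0, 0]},
  {"gripper": -0.3, "linear": [0.0033, -0.0002, 0], "delta_rot": [0, 0, 0]},
  {"gripper": -0.3, "linear": [0.0033, -0.0002, 0], "delta_rot": [0, 0, 0]},
  {"gripper": -0.3, "linear": [0.0033, -0.0002, 0], "delta_rot": [0, 0, 0]},
])

```text
clock: 23.7
position: [0.4579, -0.0501, 0.052]
ee_rot: [-0.001, 0.04, 0.999, 0.0]
contact_force: [-0.2, -0.1, 0.5]
width: 0.0556
gripper_force: 0.0
```

Emit:
send_rows([
  {"gripper": -0.3, "linear": [0, 0, 0.015], "delta_rot": [0, 0, 0]},
  {"gripper": -0.3, "linear": [0, 0, 0.035], "delta_rot": [0, 0, 0]},
  {"gripper": -0.3, "linear": [0, 0, 0.06], "delta_rot": [0, 0, 0]},
  {"gripper": -0.3, "linear": [0, 0, 0.09], "delta_rot": [0, 0, 0]},
  {"gripper": -0.3, "linear": [0, 0, 0.12], "delta_rot": [0, 0, 0]},
  {"gripper": -0.3, "linear": [-0.03, 0, 0.14], "delta_rot": [0, 0, 0]},
  {"gripper": -0.3, "linear": [-0.06, 0, 0.15], "delta_rot": [0, 0, 0]},
  {"gripper": -0.3, "linear": [-0.06, 0, 0.15], "delta_rot": [0, 0, 0]},
])

```text
clock: 24.5
position: [0.3953, -0.0498, 0.2034]
ee_rot: [-0.0, 0.04, 0.999, -0.0]
contact_force: [0.0, -0.4, -0.4]
width: 0.0557
gripper_force: 0.0
```

```bash
python3 - <<'E'
from tab import *
for n in range(2): i,c=snap('wrist')
savecam('w12',i,c); s=get_state(); P=s['position']; print(P,s['contact_force'],s['width'])
j,d=snap('top'); savecam('t12',j,d)
def sc(z,xs,ys):
    print(z,list(xs)); look(i,c,ys,xs,z)
sc(.082,range(-230,-150,4),range(-57,-30,3))
print('vial tops/tray'); sc(.09,range(-170,-40,6),range(-90,0,8))
hsv=cv2.cvtColor(i,cv2.COLOR_BGR2HSV); m=cv2.inRange(hsv,(22,110,50),(35,255,255)); n,l,st,ce=cv2.connectedComponentsWithStats(m)
print([(st[k].tolist()) for k in range(1,n) if st[k,4]>25])
# other objects moved? top before/after
a,_=load('top0'); D=(cv2.absdiff(a,j).max(2)>50).astype(np.uint8); D=cv2.morphologyEx(D,cv2.MORPH_OPEN,np.ones((3,3)))
n,l,st,ce=cv2.connectedComponentsWithStats(D); print([st[k].tolist() for k in range(1,n) if st[k,4]>12])
E
```

```text
[ 0.39831405 -0.05029451  0.20263595] [0.5919579  0.60788236 0.18774603] 0.05564640634309649
0.082 [-230, -226, -222, -218, -214, -210, -206, -202, -198, -194, -190, -186, -182, -178, -174, -170, -166, -162, -158, -154]
-57   86 110 164 162 168  82  87  68  63  76  20  19  15  13   5  30  72 135 174 169
-54   84  84 103  77  75  26  79  70  62  70  17  11   1  13   9  31  74 134 171 170
-51   86  46   7   8  10  14   0  44  46  47  17  11  20  18  18  38  77 138 171 172
-48   82  37  16  10   9  12  11  22  15  17  26  30  31  27  18  36  77 128 175 172
-45   80  37   1   1  13  14   7  19  17  19  36  26  34  33  10  35  74 127 176 172
-42   83  35  16  17  17  23  13  16  14  16  24  31  22  30  16  24  71 136 171 172
-39   84  62   0  14   3  24   0  61  62  67   7  11  14  27  12  33  76 135 173 168
-36   81  84  83 167 170  79  84  73  71  67  23   6  15  16  17  33  76 134 173 174
-33   81  85  86 161 163  84  85  73  63  75  14   9  16  15  11  33  75 131 172 169
vial tops/tray
0.09 [-170, -164, -158, -152, -146, -140, -134, -128, -122, -116, -110, -104, -98, -92, -86, -80, -7
[... 1060 characters left out ...]
69 166 164 160 140  98 143 160  79 150  93  91  93  93  91  92  20  12  -1  -1  -1
[[324, 310, 4, 31, 65]]
[[370, 189, 20, 6, 64], [352, 190, 17, 5, 64], [372, 195, 3, 5, 15], [341, 205, 82, 61, 2142], [406, 260, 4, 4, 14], [222, 262, 14, 6, 71], [364, 269, 9, 5, 39], [170, 271, 59, 32, 582], [402, 280, 9, 11, 57], [360, 288, 21, 15, 172], [361, 303, 40, 78, 1498], [322, 304, 32, 59, 994], [221, 306, 31, 18, 166], [171, 319, 8, 9, 47], [336, 318, 18, 25, 164], [301, 321, 7, 16, 51], [367, 321, 21, 15, 115], [200, 342, 13, 10, 81], [275, 348, 4, 4, 14], [309, 348, 4, 4, 15], [292, 361, 49, 30, 703], [349, 366, 13, 10, 74], [281, 372, 8, 21, 101], [270, 385, 7, 12, 37], [340, 389, 10, 11, 85]]
```

```bash
python3 - <<'E'
from tab import *
i,c=load('w12'); hsv=cv2.cvtColor(i,cv2.COLOR_BGR2HSV)
u=proj(c,[[*(S+X*x/1000+Y*y/1000),.1] for x,y in [(-170,-45),(-50,-45),(-110,-110),(-110,20)]]).round(); print(u.tolist())
for r in range(215,400,5):
    row=''
    for k in range(130,520,4):
        b=hsv[r:r+5,k:k+4].reshape(-1,3).mean(0)
        row+= 'y' if 18<b[0]<36 and b[1]>90 and b[2]>50 else 'o' if b[0]<18 and b[1]>110 and b[2]>40 else ' .:-=+*#%@'[min(9,int(b[2]/26))]
    print(r,row)
E
```

```text
[[322.0, 302.0], [321.0, 417.0], [245.0, 363.0], [398.0, 363.0]]
215 +*************************************-------------------------------******************++**++**+**
220 **************************************------------------------------=*****************++++++++*++*
225 **************************************+=--=---:::-------------------******************+++++++++++*
230 *********************************************-    :----------------+********************++++++++++
235 *********************************************:    -*++=----------=+*********************++++++++++
240 *********************************************:    :*******++=----*******************************++
245 *****************************==+====-+=======.    .--==+======--=++*******************************
250 ****************************+----------------:    :----------------=******************************
255 ***************************=::::::::::::::::::   .:::::::::::::::::-******************************
260 **************************=::.::----------::::   .::::--------:.::::=*****************************
265 *
[... 2061 characters left out ...]
                         :::..+==++:====-++==+: .-------------::                                
370                            .::..+===+:-==-:++==+: .--------------:                                
375                            .::---=+=-=+==+=-=++=-----------------.                                
380                             ::-------=+==++----------------------                                 
385                             .:--------=++=----------------------:                                 
390             .:.              --.........:-----------::........--.             .-.                 
395          -=+**-              :-            ..:::..            :-              :***=-
```

The numeric maps show ten caps in regular rows inside the tray's rim, so the vials are still standing. The tray has moved 90 mm from its 25 mm sprung position to the end stop. The before/after top images show no change at the stand, bottles, dropper or jar. Handing in.

```bash
python3 -c "
from rig import sign_off,get_state
print(get_state()['qd'].round(3)); print(sign_off())"
```

```text
[ 0.002  0.022 -0.008 -0.    -0.001 -0.   ]
the job is handed in; nothing more can be done
None
```

The job is handed in, and the verdict is not shown: the tray was released and pulled to its end stop, the pin is back in its stand, the vials look to be still standing in the tray (judged from image numbers, as my ten picture views were used up), and nothing else showed as moved in the top camera.

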